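# Seat a ball bearing in a printed pedestal and keep it under the spring

## Task

The ball bearing in one of the two printed pedestals still stands proud of its boss, on fresh retaining compound. Lift the larger of the two spring seating tools up off the rack, stand it upright on that bearing with its pilot in the bore, push the bearing fully home and then keep the tool's handle pressed 10 mm down its spring (about 12 N), never so far that the spring goes solid. The program finishes while the robot still holds the tool pressed like that; push the bearing only with the tool, and leave the pedestals and everything else where they stand.

Things in the scene. Friction and masses are not known exactly. Their poses are not given: they have to be found in the camera images.
- rack: fixed grey sheet-metal rack, 190 mm wide (its y). Origin on the desk midway below its two hanging places, at y = +50 and -50 mm. On top a 4 mm fork plate, upper face z = 115 mm, with two 34 mm slots open to its -x; 8 mm lips stand up at the slot mouths (x = -33 mm). Back panel at x = +47 mm, no higher than the plate; nothing above the plate but the hanging tools
- seater: larger seating tool, hanging by its collar in either slot, about 0.22 kg. Origin on its axis at the collar's underside, z up. Collar 50 mm across, z 0 to 6 mm; round grip 26 mm across, z 6 to 52; cap 30 mm across to z 60. Below: barrel 30 mm across to z -35, sprung plunger (rod 12, nose 26 mm) to z -80, then a pilot. Fingertips on the grip can bear on the collar's top
- plunger (a joint): how far the seater's plunger has gone up into the barrel, that is how far the handle is pressed down its spring, m: 0 hanging free, 0.010 wanted, 0.018 spring solid. The spring pushes back with 2 N at 0 and 1 N more per mm, so 12 N at 0.010. A ring groove on the rod reaches the barrel's edge at 0.010
- nose (a point): centre of the seater's flat nose face (26 mm across), on the tool axis, 80 mm below the collar's underside when the spring is free. From it a pilot 8 mm in diameter with a conical end stands 6 mm further down, to enter the bearing's bore
- small_seater: the smaller seating tool in the rack's other slot: grip only 16 mm across, 44 mm collar. Not used. Origin on its axis at the collar's underside
- pedestal: loose white printed pedestal to be finished, about 0.2 kg: base plate 74 (x) x 58 (y) x 8 mm, round boss about 46 mm across in the middle, top at z = 28 mm, with the proud steel bearing in it and no axle. Origin under its centre on the desk
- bearing (a joint): how far the bearing has been pushed down into the boss, m: at 0 its upper face stands 6 mm above the boss, at 0.006 it is home and flush. It starts at 0 to 0.002, slides straight down against about 5 N of friction, and stays where it is left
- bearing_top (a point): centre of the bearing's upper face (28 mm outside diameter, 12 mm bore, 8 mm thick); moves down with it, 34 mm above the desk when 6 mm proud and 28 mm when home
- finished_pedestal: loose, same pedestal already finished: bearing flush and a 12 mm steel axle standing up to 53 mm above the desk. To be left alone. Origin under its centre
- compound_bottle: loose small white bottle with a black cap, 30 mm across, 75 mm high, origin under its centre. Left alone
- teapot: loose white printed teapot 67 x 102 x 43 mm, origin under its centre. Left alone
Not all that is in view belongs to the job. Leave any pink look-alike of the pedestal alone.

How it is judged:
By the outcome, as a careful person would: the job done as asked, in the order asked, and still so for the second after the job is handed in, while the arm keeps its last pose, push and grip.
It also fails if it takes over 48 s, if anything falls off the work surface, if the arm or the gripper's body presses on something with over 40 N, if the wrist force passes 120 N, or if a joint passes its speed limit or range.

## Robot

A 7-joint arm with a two-finger parallel gripper is mounted at the origin on a cart in front of the work surface, level with it; the furniture and walls round the work are solid. World frame = base frame: x ahead of the robot, y to its left, z up, the work surface at z = 0. Lengths are in m, angles in rad, forces in N, time in s.
With the tool pointing down it reaches from about 0.425 to 0.875 m from the base axis. Payload 4.7 kg.
Tool frame: the origin (TCP) lies midway between the tips of the shut fingers; the grasp point (between the pads) lies 19 mm behind it; z points along the fingers, y is the line along which they close (so a half turn about z gives the same grasp; the last joint's range is limited). The gripper opens to 87 mm and grips with 3 to 60 N. Pads are 19 mm wide; open, the fingers measure 117 mm over their backs; the gripper's body (75 mm by 190 mm) begins 51 mm behind the grasp point.
Start: joints at [1.335, 0.321, -0.07, 1.45, 0.023, 1.371, -0.057], TCP at [0.161, -0.63, 0.223] pointing down, gripper open.
Joint ranges: [-2.86, 2.86], [-0.3, 2.09], [-1.38, 1.24], [0.06, 2.45], [-1.56, 4.7], [0.09, 2.05], [-2.69, 2.69]. Speed limits (rad/s): [2.57, 2.57, 3.14, 3.14, 3.14, 3.14, 3.14].

## Interface

Orientations are given as a rotation vector (axis times angle).
In Python, from bench import ctrl gives the robot as it stands. The module is installed in compiled form; this text tells all that it offers.
- The arm moves only by the shell command python3 -m handwheel 'ROWS' [FORCE]. ROWS is JSON, a list of rows, each a list of 7 numbers: the finger opening in m, from 0 to 0.087, then the shift along the tool's x, y, z in m, then the turn, a rotation vector about the tool's x, y, z in degrees. A call has 1 to 12 rows; each row shifts and turns the commanded pose from where the row before left it, along the tool's axes as they then stand; what a row does not reach is not made up. A row lasts 1/8 s, in which the tool goes at most 62.5 mm and 10.7 degrees, less where a joint would pass 70% of its speed; a pose out of reach is approached as far as the arm can. A call is refused whole if a number of a shift passes 0.0625 or a number of a turn 10.7, either way. A call with a gripper value outside its range is refused whole. The fingers move at their own pace and stop on an object; FORCE is the grip in N (left out, the last holds). Time passes only in rows, so rows that do not move let the fingers close. It gives the time, the measured TCP pose, the force, the opening and the grip force at its end, in the units of the state.
- ctrl.get_state(): the state, without advancing time (a new reading comes with each control period).
- ctrl.get_image(name): name is "side" or "top" or "wrist"; returns (picture, depth): 480x640x3 uint8, blue, green, red; 480x640 float32, m along the optical axis (not along the pixel's ray), 0 where there is no reading.
- ctrl.camera_info(name): a dict with "intrinsics" (3x3 intrinsics, pixels), "D" ([k1, k2, p1, p2, k3] as OpenCV has them; the pictures are not rectified), "R" (3x3) and "t" (3): a world point X has camera coordinates R X + t. Camera axes: x right, y down, z forward; pixel columns grow to the right and rows downward; lengths in m; the calibration is good to about 2 mm. A picture is of the moment at which its call begins: read the wrist's pose just before it. camera_info takes no time and is no camera call; for the wrist camera it gives the pose at the moment of the call.
- ctrl.close_job(): hands the job in; it is judged then, once.
The state is a dict: "time": time; "joint_positions": joint angles; "qd": joint speeds; "joint_torque": joint torques, N m; "position": TCP position; "tool_rot": TCP orientation; "ft_force": force on the tool from outside, world axes, zero at the start; "torque": the same for the moment, N m; "grip_width": opening from 0.0 (shut) to 1.0 (fully open); "grip_force": force on a finger pad.
Only numpy, scipy, OpenCV 4.12 (cv2) and the standard library are available. Lean on these libraries where they do the work, as an engineer would, in place of code of your own. Each camera call takes 0.05 s, during which the arm holds its last target. There are 200 camera calls.

## Working session

There is one attempt and no reset: what is moved stays moved. The work goes in short steps, Python scripts to look and compute and a shell command to move; the robot and the scene stay as the last step left them, time stands still between calls to the robot, and variables do not carry over. Pictures are saved under pics/ and viewed, at most 10 in all, crops included, and the job is handed in when it is done.

```bash
mkdir -p pics
cat > h.py <<'E'
import numpy as np, cv2
from bench import ctrl
def grab(n):
    info=ctrl.camera_info(n); im,d=ctrl.get_image(n); return im,d,info
def cloud(d,info):
    K=np.array(info["intrinsics"]);D=np.array(info["D"]);R=np.array(info["R"]);t=np.array(info["t"])
    v,u=np.mgrid[:480,:640]
    p=cv2.undistortPoints(np.stack([u.ravel(),v.ravel()],1).astype(np.float64)[:,None],K,D)[:,0]
    z=d.ravel()
    c=np.c_[p*z[:,None],z]
    X=((c-t)@R).reshape(480,640,3); X[d==0]=np.nan
    return X
E
python3 - <<'E'
from h import *
for n in("top","side"):
    im,d,i=grab(n); cv2.imwrite(f"pics/{n}0.png",im); np.savez(f"{n}0.npz",d=d,X=cloud(d,i))
    print(n,np.round(i["R"],3).tolist(),i["t"])
s=ctrl.get_state(); print(s)
E
```

```text
top [[0.016, -1.0, -0.008], [-0.992, -0.015, -0.123], [0.123, 0.01, -0.992]] [0.33781353 0.53957578 0.88079228]
side [[0.843, -0.538, 0.006], [-0.353, -0.561, -0.748], [0.406, 0.629, -0.663]] [-0.29637706  0.42907447  0.47994943]
{'time': 0.1, 'joint_positions': array([ 1.33507308,  0.3217712 , -0.07007542,  1.45153834,  0.02259613,
        1.37078662, -0.05689327]), 'qd': array([ 0.00011283, -0.00427605, -0.00018073, -0.00406665,  0.00141202,
        0.00037168, -0.00232033]), 'joint_torque': array([-3.26738837e-04, -4.92569697e+01, -4.05645836e-01, -3.13398814e+01,
       -6.40520034e-02,  3.94447229e-02,  7.91915363e-05]), 'position': array([ 0.16053043, -0.62936442,  0.22156366]), 'tool_rot': array([-3.11543400e+00, -3.91229624e-01,  4.76569170e-04]), 'ft_force': array([-0.11360477, -0.12922247, -0.19854262]), 'torque': array([-0.02269565, -0.03691376,  0.03924567]), 'grip_force': 0.0, 'grip_width': 1.000715536064252}
```

View pics/top0.png

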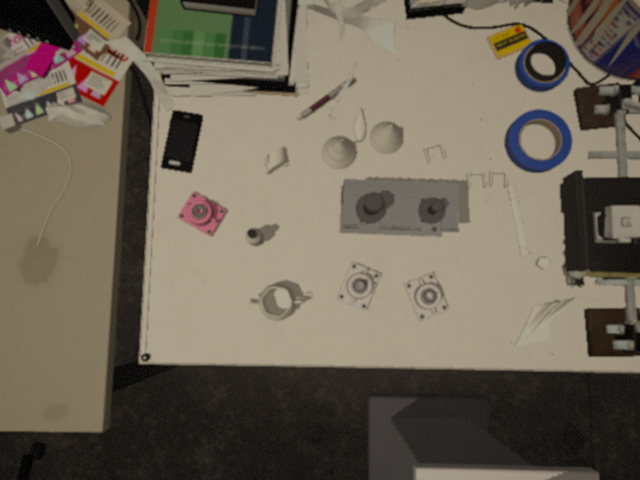

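View pics/side0.png

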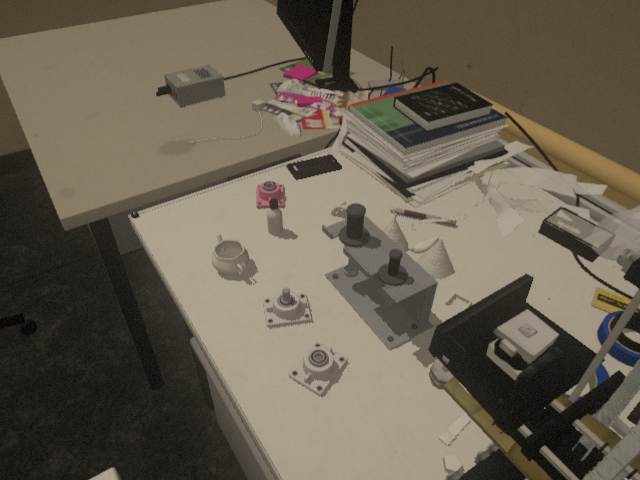

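The top view shows the seater (thicker, taller) at about (372,203), the small seater at (432,208), the finished pedestal at (360,286) and the pedestal to finish at (428,295). The side view agrees: its pedestals are at (287,305), with axle, and (319,365), with open bearing.

Run:
```python
from h import *
def circ(P):
    return cv2.minEnclosingCircle((P[:,:2]*1000).astype(np.float32))
for n in("top","side"):
    X=np.load(n+"0.npz")["X"]
    if n=="top": boxes=dict(seat=(170,235,345,400),small=(170,235,405,460),ped=(265,325,400,455),fin=(255,320,335,385),rack=(170,245,335,475))
    else: boxes=dict(seat=(198,250,335,375),small=(245,290,375,415),ped=(335,400,285,352),fin=(280,330,260,315),rack=(195,350,320,440))
    for k,(a,b,c,e) in boxes.items():
        P=X[a:b,c:e].reshape(-1,3);P=P[~np.isnan(P[:,0])]
        print(n,k,np.round(np.median(P,0),3),np.round(P[:,2].max(),4))
        for lo,hi in ((.165,.182),(.117,.128),(.106,.117),(.031,.040),(.024,.031),(.005,.012)):
            Q=P[(P[:,2]>lo)&(P[:,2]<hi)]
            if len(Q)>8:
                r=cv2.minAreaRect((Q[:,:2]*1000).astype(np.float32))
                print("  z",lo,hi,len(Q),"med",np.round(np.median(Q,0)*1000,1),"circ",np.round(circ(Q)[0],1),round(circ(Q)[1],1),"rect",np.round(r[0],1),np.round(r[1],1),round(r[2],1))
```

```text
top seat [0.594 0.248 0.114] 0.1777
  z 0.165 0.182 289 med [587.9 252.1 174.1] circ [588.7 251.7] 14.6 rect [588.6 251.9] [27.8 27.8] 0.3
  z 0.117 0.128 543 med [579.  256.1 120.6] circ [592.7 248.6] 57.1 rect [595.4 249.2] [80.8 88.7] 0.3
  z 0.106 0.117 1647 med [609.4 245.5 114.6] circ [599.3 249. ] 59.7 rect [597.2 249. ] [90.3 82.8] 89.5
  z 0.005 0.012 91 med [570.7 237.4   5.9] circ [570.3 237.2] 50.2 rect [574.9 237.3] [ 22.7 100.2] 0.8
top small [0.6   0.144 0.114] 0.1648
  z 0.117 0.128 582 med [580.8 156.3 119.6] circ [589.9 151.8] 56.6 rect [593.9 151.4] [87.6 80.9] 88.4
  z 0.106 0.117 1716 med [606.5 150.9 114.7] circ [594.8 151.4] 59.0 rect [594.8 151.2] [88.4 82.9] 88.8
  z 0.005 0.012 88 med [571.  126.3   6. ] circ [595.9 142.8] 47.4 rect [595.9 142.7] [65.7 68.6] 0.9
top ped [0.452 0.139 0.001] 0.0367
  z 0.031 0.04 128 med [449.9 139.2  32.6] circ [445.4 138.7] 18.4 rect [448.  140.3] [27.7 35.4] 18.4
  z 0.024 0.031 326 med [448.2 139.9  27.8] circ [448.8 138.8] 22.9 rect [449.4 139.3] [44.4 43. ] 0.9
  z 0.005 0.012 684 med [447.2 142.2   7.8] circ [450.  135.
[... 2318 characters left out ...]
  261.3] [59.7 73.7] 67.7
side rack [0.604 0.217 0.003] 0.2479
  z 0.165 0.182 223 med [585.1 248.7 172.6] circ [587.3 252.1] 15.1 rect [586.6 251.1] [26.7 28.3] 29.7
  z 0.117 0.128 983 med [576.9 186.4 119.4] circ [554.7 203.2] 95.3 rect [582.1 202.5] [190.7  58.4] 88.6
  z 0.106 0.117 2829 med [597.4 188.6 113.6] circ [594.3 201.7] 102.3 rect [594.9 202.7] [192.   83.8] 88.7
  z 0.031 0.04 301 med [706.1 214.4  35.4] circ [595.5 222.1] 158.1 rect [619.5 193.6] [309.7 150.5] 40.1
  z 0.024 0.031 235 med [709.5 200.9  27.3] circ [583.5 276.7] 177.1 rect [643.7 227.7] [353.8 190.6] 50.8
  z 0.005 0.012 895 med [759.6 262.8   7.8] circ [682.6 261.7] 231.0 rect [678.7 264.4] [414.2 217. ] 53.0
```

```bash
cat >> h.py <<'E'
from scipy.spatial.transform import Rotation as Rn
def to(p,yaw=None):
    s=ctrl.get_state();R=Rn.from_rotvec(s["tool_rot"])
    print("t",round(s["time"],2),"pos",np.round(s["position"]*1000,1),"F",np.round(s["ft_force"],1),"w",round(s["grip_width"]*87,1),"gf",round(s["grip_force"],1))
    print("x axis",np.round(R.apply([1,0,0]),3),"z",np.round(R.apply([0,0,1]),4))
    if p is not None: print("tool shift mm",np.round(R.inv().apply(np.array(p)-s["position"]*1000),1))
    if yaw is not None:
        T=Rn.from_euler("z",yaw,degrees=True)*Rn.from_rotvec([np.pi,0,0])
        print("turn deg",np.round((R.inv()*T).as_rotvec(degrees=True),2))
E
python3 - <<'E'
from h import *
P=np.vstack([np.load(n+"0.npz")["X"].reshape(-1,3) for n in("top","side")]);P=P[~np.isnan(P[:,0])]
for y in np.arange(-.7,.4,.1):
    print(round(y,1),[ (round(float(np.percentile(Q,99.5)),2) if len(Q:=P[(abs(P[:,0]-x-.05)<.05)&(abs(P[:,1]-y-.05)<.05),2]) else None) for x in np.arange(0,.8,.1)])
to([450,-300,300],0); to([450,0,300]); to([588,252,240],0)
E
```

```text
-0.7 [-0.72, -0.72, -0.72, None, None, None, None, None]
-0.6 [-0.72, -0.72, -0.72, None, None, None, None, None]
-0.5 [-0.72, -0.72, -0.72, None, None, None, None, None]
-0.4 [-0.72, -0.72, -0.72, None, None, None, None, None]
-0.3 [-0.72, -0.72, -0.72, 0.06, 0.24, 0.27, 0.06, 0.08]
-0.2 [-0.62, 0.0, -0.72, 0.08, 0.24, 0.38, 0.24, 0.12]
-0.1 [None, 0.0, -0.72, 0.01, 0.25, 0.26, 0.25, 0.03]
-0.0 [None, 0.0, -0.72, 0.0, 0.0, 0.0, 0.01, 0.0]
0.1 [-0.24, 0.0, -0.72, 0.0, 0.03, 0.16, 0.12, 0.04]
0.2 [-0.72, -0.72, -0.72, 0.0, 0.05, 0.18, 0.17, 0.07]
0.3 [-0.72, -0.72, -0.72, 0.0, 0.04, 0.0, 0.02, 0.06]
t 0.1 pos [ 160.5 -629.4  221.6] F [-0.1 -0.1 -0.2] w 87.1 gf 0.0
x axis [ 0.969  0.247 -0.   ] z [-5.0e-04  1.6e-03 -1.0e+00]
tool shift mm [ 361.9 -247.7  -78. ]
turn deg [-0.1   0.02 14.32]
t 0.1 pos [ 160.5 -629.4  221.6] F [-0.1 -0.1 -0.2] w 87.1 gf 0.0
x axis [ 0.969  0.247 -0.   ] z [-5.0e-04  1.6e-03 -1.0e+00]
tool shift mm [ 436.1 -538.4  -77.6]
t 0.1 pos [ 160.5 -629.4  221.6] F [-0.1 -0.1 -0.2] w 87.1 gf 0.0
x axis [ 0.969  0.247 -0.   ] z [-5.0e-04  1.6e-03 -1.0e+00]
tool shift mm [ 632.1 -748.3  -17.2]
turn deg [-0.1   0.02 14.32]
```

```bash
python3 -m handwheel '[[0.087,0,0,-0.058,0,0,0],[0.087,0,0,-0.058,0,0,0],[0.087,0,0,-0.058,0,0,0],[0.087,0,0,-0.058,0,0,0],[0.087,0.034,-0.039,0,0,0,0],[0.087,0.034,-0.039,0,0,0,0],[0.087,0.034,-0.039,0,0,0,0],[0.087,0.034,-0.039,0,0,0,0],[0.087,0.034,-0.039,0,0,0,0],[0.087,0.034,-0.039,0,0,0,0]]'
python3 -c "
from h import *
to([450,-80,450],0)"
```

```text
time: 1.35
position: [0.301, -0.3509, 0.4542]
tool_rot: [-3.117, -0.391, 0.001]
ft_force: [0.9, -1.3, 0.2]
grip_width: 0.999
grip_force: 0.0
t 1.35 pos [ 301.  -350.9  454.2] F [ 0.9 -1.3  0.2] w 86.9 gf 0.0
x axis [ 0.969  0.247 -0.   ] z [-4.e-04  1.e-04 -1.e+00]
tool shift mm [ 211.4 -225.6    4.2]
turn deg [-1.000e-02  2.000e-02  1.432e+01]
```

```bash
python3 -m handwheel '[[0.087,0.0353,-0.0376,0,0,0,0],[0.087,0.0353,-0.0376,0,0,0,0],[0.087,0.0353,-0.0376,0,0,0,0],[0.087,0.0353,-0.0376,0,0,0,0],[0.087,0.0353,-0.0376,0,0,0,0],[0.087,0.0353,-0.0376,0,0,0,0],[0.087,0.0305,-0.0455,0,0,0,0],[0.087,0.0305,-0.0455,0,0,0,0],[0.087,0.0305,-0.0455,0,0,0,0],[0.087,0.0305,-0.0455,0.02,0,0,0],[0.087,0.0305,-0.0455,0.05,0,0,7],[0.087,0.025,-0.045,0.04,0,0,7.3]]'
python3 -c "
from h import *
to([588,252,230],0)"
```

```text
time: 2.85
position: [0.5574, 0.215, 0.3525]
tool_rot: [3.141, -0.008, 0.0]
ft_force: [1.1, -0.9, 0.1]
grip_width: 0.999
grip_force: 0.0
t 2.85 pos [557.4 215.  352.5] F [ 1.1 -0.9  0.1] w 86.9 gf 0.0
x axis [ 1.    -0.005  0.   ] z [ 1.e-04 -9.e-04 -1.e+00]
tool shift mm [ 30.4 -37.3 122.5]
turn deg [ 0.05 -0.   -0.28]
```

```bash
python3 -m handwheel '[[0.087,0.0154,-0.0186,0.04,0,0,0],[0.087,0.015,-0.0187,0.045,0,0,0],[0.087,0,0,0,0,0,0]]'
cat > w.py <<'E'
from h import *
import sys
def look(tag):
    to(None); im,d,i=grab("wrist"); cv2.imwrite(f"pics/{tag}.png",im); X=cloud(d,i); np.savez(tag+".npz",X=X); return im,X
E
python3 - <<'E'
from w import *
im,X=look("w1")
P=X.reshape(-1,3);P=P[~np.isnan(P[:,0])];print(P.min(0),P.max(0))
for lo,hi,c in((.168,.182,(.588,.252)),(.117,.1225,(.588,.252)),(.117,.1225,(.588,.152)),(.155,.168,(.588,.152)),(.026,.04,(.448,.139))):
    Q=P[(P[:,2]>lo)&(P[:,2]<hi)&(np.hypot(*(P[:,:2]-c).T)<.03)]
    if len(Q)>10: print(lo,len(Q),np.median(Q,0),cv2.minEnclosingCircle((Q[:,:2]*1000).astype(np.float32)))
E
```

```text
time: 3.22
position: [0.5854, 0.2514, 0.2642]
tool_rot: [3.14, 0.004, -0.013]
ft_force: [-0.0, -0.6, 0.3]
grip_width: 0.998
grip_force: 0.0
t 3.23 pos [585.4 251.4 264.2] F [-0.  -0.6  0.3] w 86.8 gf 0.0
x axis [ 1.     0.003 -0.008] z [-0.0084 -0.002  -1.    ]
[-0.37764336 -0.14570613 -0.73814483] [0.79270152 1.37342064 0.38386107]
0.168 1203 [0.59015132 0.25295364 0.17365988] ((588.871826171875, 252.7674560546875), 14.948844909667969)
0.117 1222 [0.59875988 0.25269934 0.1201482 ] ((588.7501220703125, 252.77333068847656), 24.9072322845459)
0.117 1285 [0.59178498 0.15835701 0.11914411] ((586.258544921875, 153.26791381835938), 21.931522369384766)
0.155 451 [0.5872181  0.15405197 0.16049076] ((586.1345825195312, 152.81253051757812), 9.547614097595215)
0.026 270 [0.45169007 0.1509792  0.02787223] ((453.10125732421875, 150.76068115234375), 18.22465705871582)
```

View pics/w1.png

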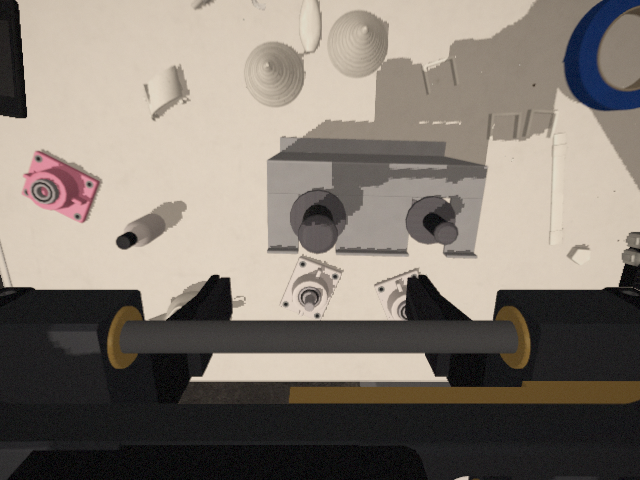

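Wrist view: seater cap at about (318,235), with the axis at (588.8,252.7) mm, agreeing with the other cameras to about 1 mm. Small seater is at (432,222).

```bash
python3 -m handwheel '[[0.087,0.003,-0.001,0.035,0,0,0],[0.087,0,0,0.035,0,0,0],[0.087,0,0,0.03,0,0,0],[0.087,0,0,0,0,0,0],[0.087,0,0,0,0,0,0]]'
python3 -c "
from h import *
to([588.5,252.3,123],0)"
```

```text
time: 3.9
position: [0.5915, 0.2526, 0.1719]
tool_rot: [-3.141, 0.001, -0.006]
ft_force: [-0.4, 0.5, 0.5]
grip_width: 1.002
grip_force: 0.0
t 3.9 pos [591.5 252.6 171.9] F [-0.4  0.5  0.5] w 87.2 gf 0.0
x axis [ 1.    -0.001  0.004] z [ 0.0036  0.001  -1.    ]
tool shift mm [-3.2  0.3 48.9]
turn deg [-0.06 -0.2  -0.04]
```

```bash
python3 -m handwheel '[[0.087,-0.003,0,0.02,0,0,0],[0.087,0,0,0.015,0,0,0],[0.087,0,0,0.005,0,0,0],[0.087,0,0,0,0,0,0],[0.087,0,0,0,0,0,0],[0.087,0,0,0,0,0,0]]'
python3 -c "
from h import *
to([588.5,252.3,123],0)"
```

```text
time: 4.65
position: [0.5875, 0.2527, 0.1295]
tool_rot: [-3.141, -0.0, -0.001]
ft_force: [0.1, -0.6, -0.1]
grip_width: 1.002
grip_force: 0.0
t 4.65 pos [587.5 252.7 129.5] F [ 0.1 -0.6 -0.1] w 87.2 gf 0.0
x axis [1.    0.    0.001] z [ 8.e-04  3.e-04 -1.e+00]
tool shift mm [1.  0.4 6.5]
turn deg [-0.02 -0.04  0.01]
```

```bash
python3 -m handwheel '[[0.087,0.001,0,0.0055,0,0,0],[0.087,0,0,0,0,0,0],[0.05,0,0,0,0,0,0],[0.03,0,0,0,0,0,0],[0.02,0,0,0,0,0,0],[0.02,0,0,0,0,0,0],[0.02,0,0,0,0,0,0],[0.02,0,0,0,0,0,0]]' 45
python3 -c "
from h import *
to([588.5,252.3,123],0)"
```

```text
time: 5.65
position: [0.5883, 0.2524, 0.1235]
tool_rot: [3.141, 0.0, -0.0]
ft_force: [0.1, 0.1, -0.5]
grip_width: 0.402
grip_force: 0.0
t 5.65 pos [588.3 252.4 123.5] F [ 0.1  0.1 -0.5] w 35.0 gf 0.0
x axis [ 1.  0. -0.] z [-0.e+00 -1.e-04 -1.e+00]
tool shift mm [0.2 0.1 0.5]
turn deg [0.01 0.   0.01]
```

```bash
python3 -m handwheel '[[0.02,0,0,0,0,0,0],[0.02,0,0,0,0,0,0],[0.02,0,0,0,0,0,0],[0.02,0,0,0,0,0,0],[0.02,0,0,0,0,0,0]]' 45
python3 -c "
from h import *
to([588.5,252.3,123],0)"
```

```text
time: 6.28
position: [0.5883, 0.2522, 0.1235]
tool_rot: [3.141, 0.0, 0.0]
ft_force: [-0.0, -0.6, 0.2]
grip_width: 0.311
grip_force: 45.0
t 6.28 pos [588.3 252.2 123.5] F [-0.  -0.6  0.2] w 27.0 gf 45.0
x axis [1. 0. 0.] z [ 0.e+00 -4.e-04 -1.e+00]
tool shift mm [ 0.2 -0.1  0.5]
turn deg [ 0.02 -0.    0.  ]
```

```bash
python3 -m handwheel '[[0.02,0,0,-0.008,0,0,0],[0.02,0,0,-0.015,0,0,0],[0.02,0,0,-0.02,0,0,0],[0.02,0,0,-0.025,0,0,0],[0.02,0,0,-0.025,0,0,0],[0.02,0,0,-0.02,0,0,0],[0.02,0,0,-0.01,0,0,0],[0.02,0,0,0,0,0,0],[0.02,0,0,0,0,0,0]]'
python3 -c "
from h import *
to([448,139,240],0)"
```

```text
time: 7.4
position: [0.5879, 0.2521, 0.2455]
tool_rot: [3.141, 0.0, -0.002]
ft_force: [-0.3, -0.1, -2.4]
grip_width: 0.319
grip_force: 45.0
t 7.4 pos [587.9 252.1 245.5] F [-0.3 -0.1 -2.4] w 27.8 gf 45.0
x axis [ 1.     0.    -0.002] z [-1.6e-03 -8.0e-04 -1.0e+00]
tool shift mm [-139.9  113.1    5.8]
turn deg [0.05 0.09 0.01]
```

```bash
python3 -m handwheel '[[0.02,-0.01,0.008,0,0,0,0],[0.02,-0.02,0.016,0,0,0,0],[0.02,-0.03,0.025,0,0,0,0],[0.02,-0.03,0.025,0,0,0,0],[0.02,-0.025,0.02,0.01,0,0,0],[0.02,-0.015,0.012,0.02,0,0,0],[0.02,-0.01,0.007,0.025,0,0,0],[0.02,0,0,0.02,0,0,0],[0.02,0,0,0.01,0,0,0],[0.02,0,0,0,0,0,0],[0.02,0,0,0,0,0,0],[0.02,0,0,0,0,0,0]]'
python3 - <<'E'
from w import *
to([448,139,240],0)
im,X=look("w2"); 
for n in("side","top"):
    im,d,i=grab(n); cv2.imwrite(f"pics/{n}2.png",im); np.savez(n+"2.npz",X=cloud(d,i))
for n in("w","side","top"):
    X=np.load(n+"2.npz")["X"];P=X.reshape(-1,3);P=P[~np.isnan(P[:,0])]
    P=P[np.hypot(*(P[:,:2]-(.448,.139)).T)<.045]
    for lo,hi in((.02,.025),(.0255,.03),(.031,.037),(.064,.072),(.074,.09),(.115,.153),(.158,.165)):
        Q=P[(P[:,2]>lo)&(P[:,2]<hi)]
        if len(Q)>10:
            print(n,lo,len(Q),np.round(np.median(Q,0)*1000,1),"min",np.round(Q.min(0)*1000,1),"max",np.round(Q.max(0)*1000,1))
E
python3 - <<'E'
import cv2
a=cv2.imread('pics/side2.png')[270:420,230:430]; b=cv2.imread('pics/w2.png')
cv2.imwrite('pics/s2c.png',cv2.resize(a,None,fx=4,fy=4,interpolation=cv2.INTER_CUBIC))
E
```

```text
time: 8.9
position: [0.4488, 0.1397, 0.1622]
tool_rot: [-3.141, -0.001, -0.002]
ft_force: [-0.3, 0.4, -1.9]
grip_width: 0.314
grip_force: 45.0
t 8.9 pos [448.8 139.7 162.2] F [-0.3  0.4 -1.9] w 27.3 gf 45.0
x axis [1.    0.    0.001] z [ 1.1e-03  1.0e-04 -1.0e+00]
tool shift mm [ -0.7   0.6 -77.8]
turn deg [-0.01 -0.06  0.02]
t 8.9 pos [448.8 139.7 162.2] F [-0.3  0.4 -1.9] w 27.3 gf 45.0
x axis [1.    0.    0.001] z [ 1.1e-03  1.0e-04 -1.0e+00]
w 0.02 116 [465.  138.2  22.3] min [435.5 117.2  20. ] max [471.2 161.7  25. ]
w 0.0255 786 [457.8 139.1  27.1] min [434.  117.6  25.5] max [470.4 161.5  29.9]
w 0.031 297 [455.2 139.1  32. ] min [444.7 126.4  31. ] max [462.8 152.7  33.8]
w 0.074 486 [456.5 140.   81.9] min [449.5 127.7  74.1] max [462.5 152.9  89.9]
w 0.158 2279 [463.2 140.1 159.1] min [447.3 116.6 158. ] max [474.1 163.  165. ]
side 0.02 114 [441.3 126.   23.6] min [426.2 116.6  20. ] max [467.3 158.5  25. ]
side 0.0255 321 [445.3 137.   27.1] min [426.7 117.5  25.5] max [469.8 160.3  30. ]
side 0.031 123 [446.2 136.8  31.9] min [434.8 125.9  31. ] max [461.2 151.4  34. ]
side 0.074 211 [444.8 134.6  81. ] min [436.  126.2  74. ] max [461.4 152.2  89.6]
side 0.115 221 [440.8 128.4 130.2] min [424.5 116.1 118.3] max [460.9 147.8 152.8]
side 0.158 226 [436.  134.7 158.9] min [424.5 114.9 158. ] max [452.9 161.7 164.8]
```

View pics/s2c.png

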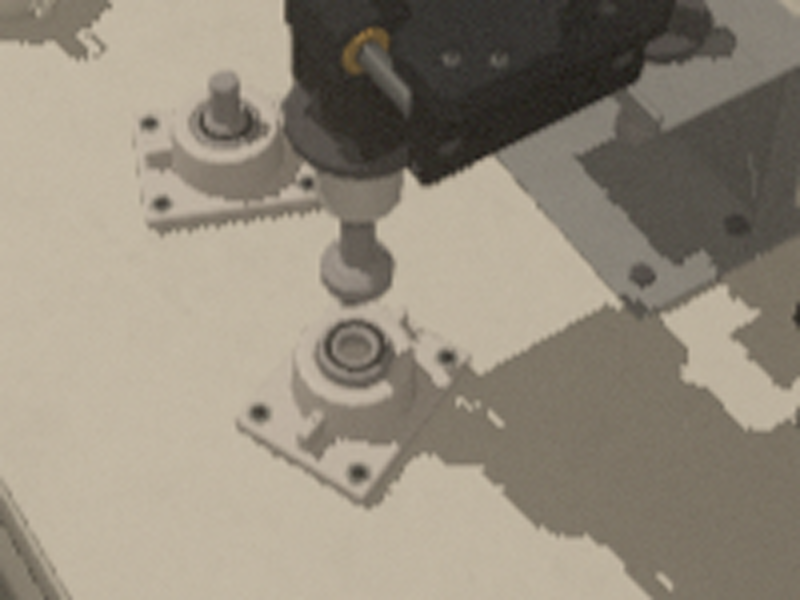

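The side view shows the seater upright, its nose at crop (357,270) directly above the open bearing at (353,347). Next I fit the nose and bearing circles in each camera to get the relative offset.

```bash
cat > fit.py <<'E'
from h import *
from scipy.optimize import least_squares
def fitc(Q,r,c0):
    s=least_squares(lambda c:np.hypot(Q[:,0]-c[0],Q[:,1]-c[1])-r,c0,loss="soft_l1",f_scale=.5); return s.x
def run(n,bands):
    X=np.load(n+".npz")["X"];P=X.reshape(-1,3)*1000;P=P[~np.isnan(P[:,0])]
    cam=ctrl.camera_info("side" if n[0]=="s" else "wrist")
    for nm,lo,hi,r in bands:
        Q=P[(P[:,2]>lo)&(P[:,2]<hi)&(np.hypot(P[:,0]-448,P[:,1]-139)<r+5)]
        c=np.array([448.5,139.5])
        for _ in range(4):
            d=np.hypot(*(Q[:,:2]-c).T); c=fitc(Q[abs(d-r)<2.5],r,c)
        d=np.hypot(*(Q[:,:2]-c).T);print(n,nm,np.round(c,1),(abs(d-r)<2.5).sum())
E
python3 - <<'E'
from fit import *
for n in("w2","side2"):
    run(n,[("boss wall",10,25,23),("bearing",29.5,34.5,14),("nosewall",76,90,13),("collar",153,160,25),("barrel",120,148,15)])
    X=np.load(n+".npz")["X"].reshape(-1,3)*1000
    Q=X[np.hypot(X[:,0]-448,X[:,1]-139)<14]
    print(n,np.histogram(Q[:,2],bins=np.arange(24,100,2)))
    Q=Q[(Q[:,2]>28)&(Q[:,2]<36)]; print("btop",np.percentile(Q[:,2],[10,50,70,90]))
E
```

```text
w2 boss wall [448.2 139.5] 267
w2 bearing [445.9 139.6] 240
w2 nosewall [447.1 140.2] 319
w2 collar [447.5 140.2] 940
w2 barrel [449.  139.5] 8
w2 (array([  1,   2,   9, 184, 148,   0,   0,   0,   0,   0,   0,   0,   0,
         0,   0,   0,   0,   0,   0,   0,   0,   0,   0,   0,   3,  10,
         9,  28, 153, 164,  53,  11,   9,   3,   0,   0,   0]), array([24, 26, 28, 30, 32, 34, 36, 38, 40, 42, 44, 46, 48, 50, 52, 54, 56,
       58, 60, 62, 64, 66, 68, 70, 72, 74, 76, 78, 80, 82, 84, 86, 88, 90,
       92, 94, 96, 98]))
btop [30.73597379 31.88120868 32.24060508 32.72777948]
side2 boss wall [448.8 139.8] 228
side2 bearing [448.5 141.3] 76
side2 nosewall [449.7 141.8] 110
side2 collar [450.2 140.4] 162
side2 barrel [449.2 140.5] 209
side2 (array([ 15,  22,  37, 119,  48,   0,   0,   0,   0,   0,   0,   0,   0,
         0,   0,   0,   0,   0,   0,   0,   0,   0,   0,   2,   3,  16,
        16,  39,  53,  55,  15,   8,   9,   6,   7,   9,   8]), array([24, 26, 28, 30, 32, 34, 36, 38, 40, 42, 44, 46, 48, 50, 52, 54, 56,
       58, 60, 62, 64, 66, 68, 70, 72, 74, 76, 78, 80, 82, 84, 86, 88, 90,
       92, 94, 96, 98]))
btop [29.3929256  31.23742755 31.8623339  32.86194034]
```

```bash
python3 -m handwheel '[[0.02,0,0.0007,0.008,0,0,0],[0.02,0,0,0.012,0,0,0],[0.02,0,0,0.008,0,0,0],[0.02,0,0,0.004,0,0,0],[0.02,0,0,0,0,0,0],[0.02,0,0,0,0,0,0],[0.02,0,0,0,0,0,0],[0.02,0,0,0,0,0,0]]'
python3 - <<'E'
from w import *
to([448.5,139,106.5],0)
from fit import run
im,d,i=grab("side"); np.savez("side3.npz",X=cloud(d,i)); look("w3")
cv2.imwrite('pics/s3c.png',cv2.resize(im[290:390,250:390],None,fx=5,fy=5,interpolation=cv2.INTER_CUBIC))
for n in("w3","side3"): run(n,[("boss wall",10,25,23),("nosewall",44,56,13),("collar",120,128,25),("barrel",88,114,15)])
E
```

```text
time: 10.05
position: [0.4484, 0.1387, 0.1297]
tool_rot: [3.141, 0.0, 0.001]
ft_force: [-1.3, 0.3, -2.3]
grip_width: 0.315
grip_force: 45.0
t 10.05 pos [448.4 138.7 129.7] F [-1.3  0.3 -2.3] w 27.4 gf 45.0
x axis [1. 0. 0.] z [ 5.e-04 -2.e-04 -1.e+00]
tool shift mm [ 0.  -0.3 23.2]
turn deg [ 0.01 -0.03  0.01]
t 10.1 pos [448.4 138.7 129.7] F [-0.3  0.6 -2.3] w 27.5 gf 45.0
x axis [1. 0. 0.] z [ 4.e-04 -2.e-04 -1.e+00]
w3 boss wall [448.2 139.5] 332
w3 nosewall [446.5 139.2] 316
w3 collar [447.  139.2] 996
w3 barrel [448.5 139.2] 9
side3 boss wall [448.7 139.7] 238
side3 nosewall [449.6 140.6] 102
side3 collar [450.1 139.5] 163
side3 barrel [449.  139.6] 174
```

View pics/s3c.png

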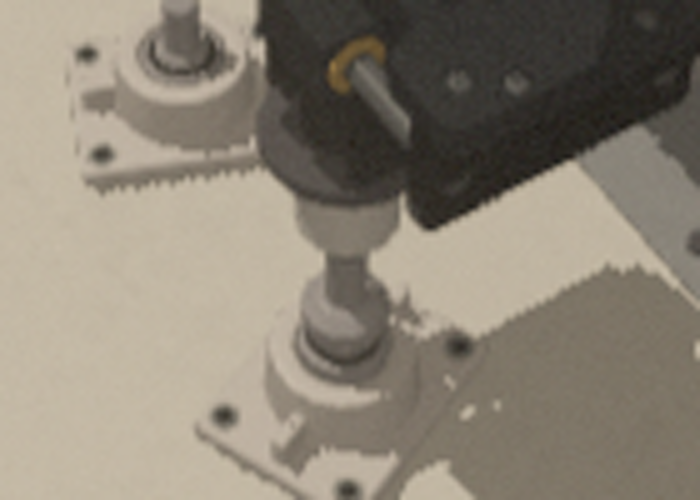

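The nose hangs centred just above the bearing, at (343,335) in the crop. Now lower the pilot into the bore.

```bash
python3 -m handwheel '[[0.02,0,0,0.003,0,0,0],[0.02,0,0,0.003,0,0,0],[0.02,0,0,0,0,0,0],[0.02,0,0,0,0,0,0]]'; python3 -m handwheel '[[0.02,0,0,0.002,0,0,0],[0.02,0,0,0.002,0,0,0],[0.02,0,0,0,0,0,0],[0.02,0,0,0,0,0,0]]'
```

```text
time: 10.65
position: [0.4483, 0.1388, 0.1235]
tool_rot: [-3.142, -0.0, 0.0]
ft_force: [0.1, 0.2, -2.0]
grip_width: 0.316
grip_force: 45.0
time: 11.15
position: [0.4487, 0.1388, 0.1199]
tool_rot: [3.142, 0.0, 0.001]
ft_force: [0.3, 0.0, 1.4]
grip_width: 0.319
grip_force: 45.0
```

```bash
python3 -m handwheel '[[0.02,0,0,0.0015,0,0,0],[0.02,0,0,0.0015,0,0,0],[0.02,0,0,0.0015,0,0,0],[0.02,0,0,0,0,0,0],[0.02,0,0,0,0,0,0]]'; python3 -m handwheel '[[0.02,0,0,0.0015,0,0,0],[0.02,0,0,0.0015,0,0,0],[0.02,0,0,0.001,0,0,0],[0.02,0,0,0,0,0,0],[0.02,0,0,0,0,0,0]]';  python3 -m handwheel '[[0.02,0,0,0.0015,0,0,0],[0.02,0,0,0.0015,0,0,0],[0.02,0,0,0,0,0,0],[0.02,0,0,0,0,0,0],[0.02,0,0,0,0,0,0]]'
```

```text
time: 11.78
position: [0.4483, 0.1387, 0.115]
tool_rot: [3.142, 0.0, -0.0]
ft_force: [0.1, 0.2, 2.9]
grip_width: 0.308
grip_force: 45.0
time: 12.4
position: [0.4486, 0.1388, 0.1114]
tool_rot: [3.142, 0.0, 0.001]
ft_force: [-0.3, -0.5, 5.3]
grip_width: 0.313
grip_force: 45.0
time: 13.02
position: [0.4491, 0.1389, 0.1088]
tool_rot: [3.142, 0.0, 0.002]
ft_force: [-0.9, -0.6, 9.2]
grip_width: 0.315
grip_force: 45.0
```

```bash
python3 -m handwheel '[[0.02,0,0,0,0,0,0],[0.02,0,0,0,0,0,0]]'
cat > avg.py <<'E'
from w import *
F=[];Z=[]
for k in range(12):
    im,d,i=grab("side"); s=ctrl.get_state(); F.append(s["ft_force"]);Z.append(s["position"])
print("t",s["time"],"F",np.mean(F,0).round(2),np.std(F,0).round(2),"pos",(np.mean(Z,0)*1000).round(2),np.std(Z,0)*1000)
np.savez("avg.npz",X=cloud(d,i)); cv2.imwrite('pics/avg.png',im); import time
cv2.imwrite(f'pics/c{int(time.time())}.png',cv2.resize(im[290:390,260:400],None,fx=5,fy=5,interpolation=cv2.INTER_CUBIC))
X=np.load("avg.npz")["X"].reshape(-1,3)*1000
for nm,lo,hi,r0,r1 in(("boss",24,32,16,22),("collar",95,125,17,25)):
    Q=X[(X[:,2]>lo)&(X[:,2]<hi)]; d=np.hypot(Q[:,0]-448.5,Q[:,1]-139); Q=Q[(d>r0)&(d<r1)]
    print(nm,len(Q),np.percentile(Q[:,2],[20,50,80]).round(1) if len(Q) else "")
E
python3 avg.py
```

```text
time: 13.28
position: [0.4491, 0.1389, 0.1088]
tool_rot: [3.142, 0.0, 0.002]
ft_force: [-0.2, -1.2, 8.7]
grip_width: 0.31
grip_force: 45.0
t 13.875 F [-0.47 -0.42  8.35] [0.64 0.5  0.42] pos [449.1  138.9  108.83] [0.01183064 0.01187401 0.00817199]
boss 234 [25.7 26.6 27.3]
collar 332 [104.  105.5 113. ]
```

```bash
python3 -m handwheel '[[0.02,0,0,0.001,0,0,0],[0.02,0,0,0.0008,0,0,0],[0.02,0,0,0,0,0,0],[0.02,0,0,0,0,0,0],[0.02,0,0,0,0,0,0]]'; python3 avg.py; ls -t pics|head -2
```

```text
time: 14.5
position: [0.4493, 0.139, 0.1073]
tool_rot: [-3.142, -0.0, -0.003]
ft_force: [-0.9, -0.3, 10.1]
grip_width: 0.312
grip_force: 45.0
t 15.1 F [-0.44 -0.54  9.7 ] [0.38 0.61 0.42] pos [449.35 138.97 107.29] [0.01381539 0.01639286 0.01008321]
boss 231 [25.7 26.6 27.4]
collar 335 [102.6 104.1 112.3]
c1795903438.png
avg.png
```

Run:
```python
from w import *
look("w4")
import numpy as np
for n,tcp,sd in(("side2",162.2,1),("side3",129.7,1),("avg",107.3,1),("w2",162.2,0),("w3",129.7,0),("w4",107.3,0)):
    X=np.load(n+".npz")["X"].reshape(-1,3)*1000
    d=np.hypot(X[:,0]-448.7,X[:,1]-139.3)
    Q=X[(d>18)&(d<23)&(abs(X[:,2]-tcp+3)<4)]
    N=X[(d>8)&(d<12.5)&(X[:,2]>28)&(X[:,2]<tcp-62)]
    print(n,"collar-tcp",len(Q),np.median(Q[:,2]).round(2)-tcp,"nose top-tcp",len(N),np.percentile(N[:,2],[50,80,90]).round(1)-tcp)
im=cv2.imread("pics/w4.png"); a=cv2.imread("pics/avg.png"); b=cv2.resize(a[310:370,285:365],None,fx=8,fy=8,interpolation=cv2.INTER_CUBIC)
cv2.imwrite("pics/s4.png",b)
```

```text
t 15.1 pos [449.4 139.  107.3] F [-1.1 -0.5  9.5] w 27.0 gf 45.0
x axis [1.    0.    0.002] z [ 0.0021 -0.     -1.    ]
side2 collar-tcp 137 -3.869999999999976 nose top-tcp 246 [-87.4 -81.4 -79.9]
side3 collar-tcp 121 -3.8499999999999943 nose top-tcp 171 [-82.  -79.9 -79. ]
avg collar-tcp 123 -3.469999999999999 nose top-tcp 109 [-72.  -70.4 -69.2]
w2 collar-tcp 908 -3.2399999999999807 nose top-tcp 510 [-81.7 -79.6 -78.8]
w3 collar-tcp 948 -3.1899999999999835 nose top-tcp 379 [-81.  -79.6 -78.9]
w4 collar-tcp 895 -3.1700000000000017 nose top-tcp 243 [-71.1 -69.9 -69.3]
```

View pics/s4.png

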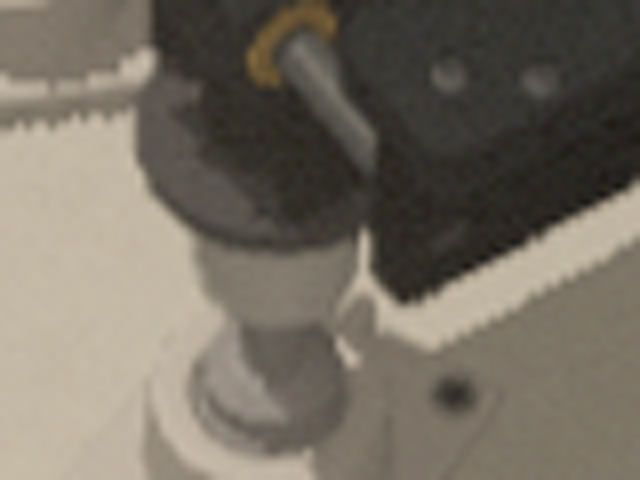

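View pics/w4.png

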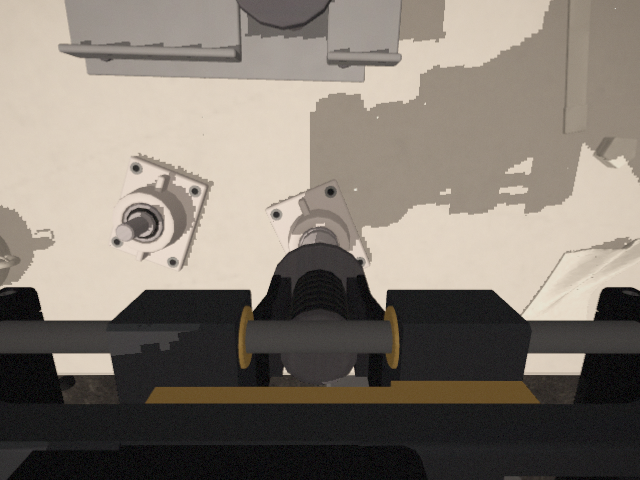

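The side and wrist views show the nose seated on the boss with the rod groove at the barrel edge. The nose-to-collar distance has shortened by about 9.8 mm, the spring force is about 11.9 N, and the tool has not slipped in the grip.

```bash
python3 -c "
from bench import ctrl
print(ctrl.close_job())"
```

```text
the job is handed in; nothing more can be done
None
```

The job is handed in: by my measurements the bearing is home, and the robot still holds the larger seater upright on it, handle about 9.8 mm down its spring (about 11.9 N), at roughly 15 s; no verdict came back.

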